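# Pack the alignment kit tray

## Task

Pack the alignment kit into the grey tray: stand the tall lens tube on the plate with the ring outline, lay the small round sensor head on the disc outline, the square optic box on the square outline and the clamping fork on the oblong outline, each centred on its outline, with the box and the fork turned to match theirs. The short lens tube and the wider, thicker round cap do not belong to the kit: leave them standing where they are.

Things in the scene. Friction and masses are not known exactly. Their poses are not given: they have to be found in the camera images.
- long_tube: The TALL black lens tube, to be packed: hollow round tube open at the top, 30.5 mm diameter, 52 mm high, standing on its end. Origin: centre of its underside; z up along the tube. 50 g.
- sensor_head: Round black sensor head, to be packed: flat disc 40 mm diameter, 15 mm thick, with a round recess in the middle of its top, lying flat. Origin: centre of its underside, z up. 150 g.
- square_box: Square optic box with black bottom and clear lid that looks grey from above (lid fixed), to be packed: 40x40x20 mm, lying flat. Origin: centre of its underside; x and y along its edges, z up. 35 g.
- clamp_fork: Black slotted clamping fork, to be packed: flat bar with rounded ends, 24 mm wide (x), 68 mm long (y), 10 mm thick (z), lying flat. Origin: centre of its underside. 50 g.
- short_tube: Look-alike to leave alone: SHORT black lens tube, 30.5 mm diameter, only 26 mm high, standing on its end. Origin: centre of its underside, z up.
- wide_cap: Look-alike to leave alone: round black lens cap, 48 mm diameter and 20 mm thick, ribbed rim, flat closed top. Origin: centre of its underside, z up.
- ring_plate: White plate, 88x88x4 mm, fixed in one corner (varies) of the grey tray, with a black inlay in mid-top: a ring, 31 mm outside and 21 mm inside diameter (place of the tall lens tube). Origin: centre of its underside, 5 mm above the table; its top is 4 mm above that; x, y along its edges, z up.
- disc_plate: White plate, 88x88x4 mm, fixed in one corner (varies) of the grey tray, with a black inlay in mid-top: a full disc of 40 mm diameter (place of the sensor head). The tray is 200x200 mm outside, walls 5 mm, rim 12 mm above the table, fixed; plate centres are 92 mm apart. Origin: centre of its underside, 5 mm above the table; its top is 4 mm above that; x, y along its edges, z up.
- square_plate: White plate, 88x88x4 mm, fixed in one corner (varies) of the grey tray, with a black inlay in mid-top: a 40x40 mm square with edges along x and y (place of the optic box). Origin: centre of its underside, 5 mm above the table; its top is 4 mm above that; x, y along its edges, z up.
- oblong_plate: White plate, 88x88x4 mm, fixed in one corner (varies) of the grey tray, with a black inlay in mid-top: an oblong, 68 mm along the plate's x and 24 mm along its y (place of the clamping fork, its long axis y along the plate's x, either way round). Origin: centre of its underside, 5 mm above the table; its top is 4 mm above that; x, y along its edges, z up.
There are look-alikes about, which are no part of the job. What is shaped like the long_tube but orange or yellow is not meant.

How it is judged:
At the end, for the whole second after the job is handed in: Tall tube, sensor head, optic box and fork each rest flat (within 0.12 rad) on the plate with their own outline, centred within 12 mm; box and fork turned to their outlines within 0.25 rad; all at rest; short tube and wide cap still stand within 25 mm of where they started (horizontal distance between long_tube and ring_plate below 0.012 m and z of long_tube in the frame of ring_plate between 0.001 and 0.008 m and angle between each of long_tube, sensor_head, square_box, clamp_fork, short_tube, wide_cap's own z axis and vertical below 0.12 rad and linear speed of each of long_tube, sensor_head, square_box, clamp_fork below 0.02 m/s and angular speed of each of long_tube, sensor_head, square_box, clamp_fork below 0.2 rad/s and horizontal distance between sensor_head and disc_plate below 0.012 m and z of sensor_head in the frame of disc_plate between 0.001 and 0.008 m and horizontal distance between square_box and square_plate below 0.012 m and z of square_box in the frame of square_plate between 0.001 and 0.008 m and horizontal distance between clamp_fork and oblong_plate below 0.012 m and z of clamp_fork in the frame of oblong_plate between 0.001 and 0.008 m and angle between the y axis of clamp_fork and the x axis of oblong_plate, either way round below 0.25 rad and (angle between the x axis of square_box and the x axis of square_plate, either way round below 0.25 rad or angle between the x axis of square_box and the y axis of square_plate, either way round below 0.25 rad) and distance of each of short_tube, wide_cap from where it was at the start of the episode below 0.025 m); the robot touches nothing.
It fails at once if the short lens tube was moved more than 25 mm or knocked over (distance of short_tube from where it was at the start of the episode above 0.025 m or angle between short_tube's own z axis and vertical above 0.3 rad).
It fails at once if the wide lens cap was moved more than 25 mm or knocked over (distance of wide_cap from where it was at the start of the episode above 0.025 m or angle between wide_cap's own z axis and vertical above 0.3 rad).
It also fails if it takes over 128 s, if anything falls off the work surface, if the arm or the gripper's body presses on something with over 40 N, if the wrist force passes 120 N, or if a joint passes its speed limit or range.

## Robot

A 7-joint arm with a two-finger parallel gripper is mounted at the origin on a cart in front of the work surface, level with it; the furniture and walls round the work are solid. World frame = base frame: x ahead of the robot, y to its left, z up, the work surface at z = 0. Lengths are in m, angles in rad, forces in N, time in s.
With the tool pointing down it reaches from about 0.4 to 0.9 m from the base axis. Payload 5.6 kg.
Tool frame: the origin (TCP) lies midway between the tips of the shut fingers; the grasp point (between the pads) lies 19 mm behind it; z points along the fingers, y is the line along which they close (so a half turn about z gives the same grasp; the last joint's range is limited). The gripper opens to 92 mm and grips with 3 to 60 N. Pads are 20 mm wide; open, the fingers measure 128 mm over their backs; the gripper's body (75 mm by 189 mm) begins 69 mm behind the grasp point.
Start: joints at [1.15, 0.468, -0.012, 1.603, 0.006, 1.071, -0.056], TCP at [0.24, -0.604, 0.215] pointing down, gripper open.
Joint ranges: [-2.53, 2.53], [-0.31, 2.02], [-1.57, 1.55], [0.28, 2.44], [-1.29, 4.43], [0.15, 1.84], [-2.92, 2.92]. Speed limits (rad/s): [2.57, 2.57, 3.14, 3.14, 3.14, 3.14, 3.14].

## Interface

Orientations are given as a 3x3 rotation matrix whose columns are the frame's x, y, z axes.
In Python, from station import env, effector, solver, viewer, workorder, search_frame, tip_of gives the robot as it stands. Calls block until the motion is done:
- env.reach(position, orientation): joint-space move of the TCP to a pose.
- env.movel(position, frame=None, rate=0.15): straight line of the TCP; frame=None keeps the orientation; rate is the mean speed in m/s.
- env.goto_joints(angles): joint-space move.
- effector.release() and effector.grasp(squeeze=None): open the fingers fully, or close them until they stop; squeeze is the grip in N (None keeps the last).
- env.pause(seconds).
- solver.inverse_kinematics(position, orientation): joint angles nearest the present ones, or None.
- env.sense(): the state.
- viewer.read_camera(name): name is "scene" or "side" or "wrist"; returns (picture, depth): 384x512x3 uint8, red, green, blue; 384x512 float32, m along the optical axis (not along the pixel's ray), 0 where there is no reading.
- viewer.camera_info(name): a dict with "intrinsics" (3x3 intrinsics, pixels), "dist_coeffs" ([k1, k2, p1, p2, k3] as OpenCV has them; the pictures are not rectified), "eye" and "rotation" of the camera in the world; the wrist camera has in their place "T_tool_cam" (4x4, takes a point from camera to tool coordinates, whose origin is the TCP and whose axes are the flange's). Camera axes: x right, y up, looking along -z (the intrinsics and any distortion apply to the point x, -y, -z); pixel columns grow to the right and rows downward; lengths in m; the calibration is good to about 2 mm. A picture is of the moment at which its call begins: read the wrist's pose just before it. camera_info takes no time and is no camera call.
A pose or a line that the arm cannot do raises env.PlanningError and nothing moves.
- workorder.finish_job(): hands the job in; it is judged then, once.
Trained networks look in the newest picture that a camera, given by its name, has taken for a name from the list of things; names that differ only in an ending like _2 or _b are one class to them, and where a whole thing is asked for, a point or a joint stands for the part that bears it (a point fixed in the world has none). Each returns a list of dicts, best first, with "score" (0 to 1); they miss things now and then, are a little off and sometimes report something else, mostly with a low value. They report only what shows in the picture. A call takes as long as a camera call. They do not tell look-alikes from the thing itself.
- search_frame(camera, name): "at" ([x, y, z] in m, in world coordinates, good to about 4 mm: the middle of the surface that is visible of it).
- tip_of(camera, name): "at" ([x, y, z] in m, in world coordinates, good to about 4 mm: a listed point, or the origin of a listed thing).
The state is a dict: "t": time; "joint_positions": joint angles; "joint_velocities": joint speeds; "tau": joint torques, N m; "ee_pos": TCP position; "tcp_rot": TCP orientation; "wrist_force": force on the tool from outside, world axes, zero at the start; "moment": the same for the moment, N m; "gripper_width": finger opening in m; "grasp_force": force on a finger pad.
Only numpy, scipy, OpenCV 4.12 (cv2) and the standard library are available. Lean on these libraries where they do the work, as an engineer would, in place of code of your own. Each camera call takes 0.05 s, during which the arm holds its last target. There are 200 camera calls.

## Working session

There is one attempt and no reset: what is moved stays moved. The work goes in short steps, each a Python script; the robot and the scene stay as the last script left them, time stands still between calls to the robot, and variables do not carry over. Pictures are saved under pics/ and viewed, at most 14 in all, crops included, and the job is handed in when it is done.

```bash
ls; mkdir -p pics; python3 - <<'E'
from station import env, viewer
import cv2
for n in("scene","side"):
    p,d=viewer.read_camera(n); cv2.imwrite(f"pics/{n}0.png",p[:,:,::-1])
    i=viewer.camera_info(n); print(n,i)
print(viewer.camera_info("wrist")); print(env.sense())
E
```

```text
pics
scene {'intrinsics': array([[417.04429181,   0.        , 258.7420659 ],
       [  0.        , 417.04429181, 190.64965095],
       [  0.        ,   0.        ,   1.        ]]), 'dist_coeffs': array([-0.03786802,  0.        ,  0.        ,  0.        ,  0.        ]), 'eye': array([0.02171247, 0.68548191, 1.00173845]), 'rotation': array([[-8.29195526e-01,  4.10646725e-01, -3.79215041e-01],
       [-5.58958504e-01, -6.09680997e-01,  5.62009317e-01],
       [-4.12918250e-04,  6.77981083e-01,  7.35079234e-01]])}
side {'intrinsics': array([[364.95503243,   0.        , 255.04018005],
       [  0.        , 364.95503243, 194.51296745],
       [  0.        ,   0.        ,   1.        ]]), 'dist_coeffs': array([0.01076325, 0.        , 0.        , 0.        , 0.        ]), 'eye': array([ 0.44405507, -0.81396022,  0.4522323 ]), 'rotation': array([[ 0.99774602,  0.02148611, -0.06357069],
       [-0.0658882 ,  0.49317052, -0.86743391],
       [ 0.0127134 ,  0.86966728,  0.4934746 ]])}
{'intrinsics': array([[341.44921555,   0.        , 257.97879051],
       [  0.        , 341.44921555, 197.017693
[... 666 characters left out ...]
[-5.08664752e-04, -1.36363102e-03, -1.08917524e-03, -1.19264709e-03,
       -3.21722948e-04, -2.21559108e-04, -2.18361697e-05]), 'tau': array([ 1.21919464e-03, -5.21656823e+01, -1.20175895e-02, -2.44369805e+01,
       -5.66697470e-02,  1.40036509e-02,  5.08474704e-05]), 'ee_pos': array([ 0.23950691, -0.60372308,  0.21374738]), 'tcp_rot': array([[ 9.29518261e-01,  3.68775447e-01, -6.86720275e-04],
       [ 3.68776066e-01, -9.29517209e-01,  1.40376830e-03],
       [-1.20643030e-04, -1.55807427e-03, -9.99998779e-01]]), 'wrist_force': array([-0.9780059 ,  1.0145991 ,  0.01541517]), 'moment': array([ 0.0684232 , -0.00849627, -0.00813355]), 'grasp_force': 0.0, 'gripper_width': 0.09181370208831201}
```

View pics/scene0.png

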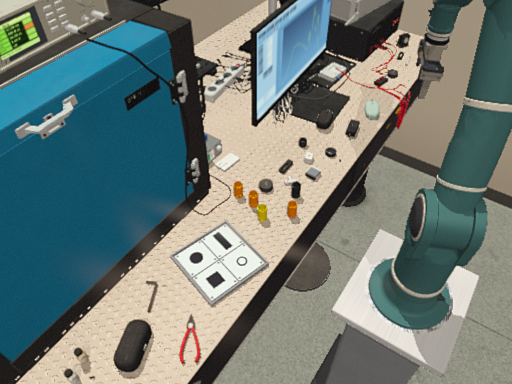

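View pics/side0.png

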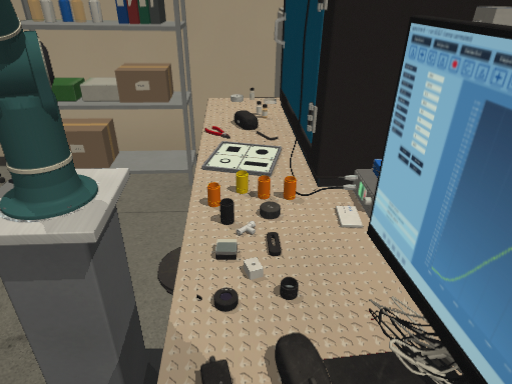

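Side view: tall tube at (227,211), box (227,248), fork (274,243), short tube (289,288), and two round discs at (270,210) and (226,300), still to be told apart. The tray is at (243,157) and orange and yellow distractors stand between them.

```bash
cat > h.py <<'E'
import numpy as np, cv2
from station import env, effector, solver, viewer, workorder, search_frame, tip_of
def campose(n,s=None):
    i=viewer.camera_info(n)
    if n!="wrist": return i["eye"],i["rotation"],i
    T=np.eye(4); T[:3,:3]=s["tcp_rot"]; T[:3,3]=s["ee_pos"]; T=T@i["T_tool_cam"]
    return T[:3,3],T[:3,:3],i
def ray(n,uv,s=None):
    e,R,i=campose(n,s)
    p=cv2.undistortPoints(np.array(uv,float).reshape(-1,1,2),i["intrinsics"],i["dist_coeffs"])[:,0]
    return e,(R@np.c_[p[:,0],-p[:,1],-np.ones(len(p))].T).T
def onz(n,uv,z,s=None):
    e,d=ray(n,uv,s); return e+d*((z-e[2])/d[:,2])[:,None]
def cloud(n,depth,s=None):
    v,u=np.mgrid[:384,:512]; e,d=ray(n,np.c_[u.ravel(),v.ravel()],s)
    return (e+d*depth.reshape(-1,1)).reshape(384,512,3)
def proj(n,P,s=None):
    e,R,i=campose(n,s); q=(np.atleast_2d(P)-e)@R*[1,-1,-1]
    return cv2.projectPoints(q,np.zeros(3),np.zeros(3),i["intrinsics"],i["dist_coeffs"])[0][:,0]
def down(yaw):  # tool z down, tool y axis at angle yaw in world
    y=np.array([np.cos(yaw),np.sin(yaw),0]); z=np.array([0,0,-1.]); return np.c_[np.cross(y,z),y,z]
E
python3 - <<'E'
from h import *
np.set_printoptions(precision=3,suppress=True)
for c in("scene","side"):
    p,d=viewer.read_camera(c); 
    for n in"long_tube sensor_head square_box clamp_fork short_tube wide_cap ring_plate disc_plate square_plate oblong_plate".split():
        print(c,n,[(r["at"].round(3) if hasattr(r["at"],"round") else np.round(r["at"],3), round(r["score"],2)) for r in search_frame(c,n)[:3]])
    C=cloud(c,d)
    pts={"side":[(227,203),(227,243),(274,243),(289,281),(270,206),(226,294)],"scene":[(296,186),(266,184),(303,143),(331,152),(286,167),(313,173),(223,239),(196,258),(242,262),(215,280)]}[c]
    for u,v in pts: print((u,v),np.nanmedian(C[v-1:v+2,u-1:u+2].reshape(-1,3),0))
E
```

```text
scene long_tube [(array([ 0.425, -0.125,  0.036]), 0.64), (array([ 0.579, -0.026,  0.037]), 0.61), (array([ 0.519, -0.019,  0.037]), 0.55)]
scene sensor_head [(array([ 0.427, -0.372,  0.011]), 0.58)]
scene square_box [(array([ 0.43 , -0.239,  0.017]), 0.56)]
scene clamp_fork [(array([ 0.526, -0.221,  0.012]), 0.69)]
scene short_tube [(array([ 0.523, -0.223,  0.01 ]), 0.47), (array([ 0.534, -0.349,  0.012]), 0.46), (array([ 0.429, -0.239,  0.015]), 0.18)]
scene wide_cap [(array([ 0.528, -0.097,  0.021]), 0.7), (array([0.534, 0.238, 0.003]), 0.18)]
scene ring_plate [(array([0.421, 0.176, 0.013]), 0.6), (array([ 0.534, -0.35 ,  0.011]), 0.34)]
scene disc_plate [(array([0.537, 0.236, 0.006]), 0.8)]
scene square_plate [(array([0.45 , 0.262, 0.003]), 0.98), (array([ 0.529, -0.1  ,  0.024]), 0.44)]
scene oblong_plate [(array([0.513, 0.151, 0.008]), 0.96)]
(296, 186) [ 0.434 -0.143  0.033]
(266, 184) [ 0.526 -0.102  0.019]
(303, 143) [ 0.528 -0.349  0.018]
(331, 152) [ 0.423 -0.366  0.013]
(286, 167) [ 0.517 -0.214  0.01 ]
(313, 173) [ 0.423 -0.235  0.019]
(223, 239) [0.513 0.144 0.008]
(196
[... 248 characters left out ...]
rray([ 0.431, -0.382,  0.013]), 0.85)]
side square_box [(array([ 0.434, -0.261,  0.021]), 0.94)]
side clamp_fork [(array([ 0.523, -0.234,  0.007]), 0.68)]
side short_tube [(array([ 0.533, -0.366,  0.019]), 0.8), (array([ 0.529, -0.123,  0.023]), 0.45)]
side wide_cap [(array([ 0.529, -0.122,  0.023]), 0.75)]
side ring_plate [(array([0.425, 0.173, 0.006]), 0.93)]
side disc_plate [(array([0.542, 0.231, 0.012]), 0.53)]
side square_plate [(array([0.455, 0.258, 0.012]), 0.82)]
side oblong_plate []
(227, 203) [ 0.433 -0.123  0.041]
(227, 243) [ 0.433 -0.241  0.02 ]
(274, 243) [ 0.528 -0.217 -0.001]
(289, 281) [ 0.539 -0.348  0.015]
(270, 206) [ 0.53  -0.108  0.019]
(226, 294) [ 0.431 -0.37   0.012]
```

```bash
python3 - <<'E'
from h import *
np.set_printoptions(precision=3,suppress=True)
for c in("scene","side"):
    p,d=viewer.read_camera(c); C=cloud(c,d)[d>0]
    for y in np.arange(-.7,.5,.1):
        m=(C[:,2]>.08)&(C[:,2]<.5)&(abs(C[:,1]-y)<.05)&(C[:,0]>.45); q=C[m]
        if len(q): print(c,round(y,1),m.sum(),"min x",np.percentile(q[:,0],1))
for P in [(.43,-.37),(.43,-.13),(.53,-.22),(.43,-.25),(.42,.177),(.537,.237),(.45,.263),(.513,.147)]:
    for yaw in(-np.pi/2,0,np.pi/2): 
        for z in (.02,.3):
            q=solver.inverse_kinematics([*P,z],down(yaw)); print(P,round(yaw,1),z,q is not None and np.round(q,2))
E
```

```text
scene -0.7 960 min x 0.7103167502765744
scene -0.6 1015 min x 0.703330172914937
scene -0.5 1169 min x 0.6963044459678268
scene -0.4 1335 min x 0.6903608886589492
scene -0.3 1913 min x 0.685321517437115
scene -0.2 130 min x 0.8685241126622981
scene -0.1 34 min x 0.7806856227878001
scene -0.0 1128 min x 0.6552601698601869
scene 0.1 3522 min x 0.6218763477827919
scene 0.2 4234 min x 0.6518642066928402
scene 0.3 5066 min x 0.6533880496483757
scene 0.4 6013 min x 0.653681481729963
side -0.6 4260 min x 0.7053181447782247
side -0.5 16133 min x 0.6982389286778456
side -0.4 13237 min x 0.6914566129673047
side -0.3 5535 min x 0.6870155503645278
side -0.1 654 min x 0.7859320547204283
side -0.0 13361 min x 0.6597712238206063
side 0.1 1790 min x 0.6222417758467678
side 0.2 1003 min x 0.65742551317192
side 0.3 533 min x 0.657714870578817
side 0.4 610 min x 0.6579234209136117
(0.43, -0.37) -1.6 0.02 [ 0.66  0.6  -0.02  1.93  0.02  0.62 -0.93]
(0.43, -0.37) -1.6 0.3 [ 0.68  0.25 -0.04  1.71  0.01  1.18 -0.93]
(0.43, -0.37) 0 0.02 [ 0.86  0.62 -0.26  1.91  0.26  0.64  0.43]
(0.43, -0.37) 0 0.3 [ 0.94
[... 2261 characters left out ...]
0.47 -1.29  1.76  0.47  1.27 -2.58]
(0.45, 0.263) 0 0.02 [ 0.06  0.74 -0.85  2.    0.81  0.78 -1.27]
(0.45, 0.263) 0 0.3 [ 0.34  0.41 -1.18  1.76  0.4   1.24 -0.94]
(0.45, 0.263) 1.6 0.02 [ 0.12  0.8  -0.94  1.99  0.89  0.83  0.24]
(0.45, 0.263) 1.6 0.3 [ 0.15  0.29 -0.89  1.77  0.24  1.19  0.76]
(0.513, 0.147) -1.6 0.02 [-0.03  0.6  -0.39  1.99  0.37  0.62 -2.24]
(0.513, 0.147) -1.6 0.3 [ 0.35  0.3  -0.84  1.75  0.24  1.2  -2.12]
(0.513, 0.147) 0 0.02 [ 0.12  0.65 -0.58  1.98  0.56  0.67 -0.82]
(0.513, 0.147) 0 0.3 [ 0.41  0.33 -0.93  1.74  0.28  1.21 -0.59]
(0.513, 0.147) 1.6 0.02 [ 0.12  0.65 -0.59  1.98  0.57  0.68  0.75]
(0.513, 0.147) 1.6 0.3 [ 0.51  0.39 -1.07  1.74  0.36  1.23  0.92]
```

```bash
python3 - <<'E'
from h import *
import pickle
out=[]
for k,(P) in enumerate([(.45,-.30,.27),(.45,-.17,.27),(.46,.15,.25),(.46,.24,.25)]):
    env.reach(P,down(np.pi/2)); s=env.sense(); p,d=viewer.read_camera("wrist")
    out.append((s,p,d)); cv2.imwrite(f"pics/w{k}.png",p[:,:,::-1]); print(s["t"],s["ee_pos"],s["joint_positions"].round(2))
pickle.dump(out,open("w.pkl","wb"))
E
```

```text
3.0167 [ 0.44961171 -0.30079208  0.26984184] [ 1.08  0.31 -0.67  1.78  0.21  1.13  1.91]
3.65 [ 0.45001905 -0.17014884  0.27020915] [ 0.97  0.2  -0.75  1.9   0.16  1.1   1.72]
4.9167 [0.46067507 0.14839594 0.24975653] [ 0.5   0.31 -1.03  1.91  0.3   1.09  0.91]
5.4167 [0.46019193 0.2398916  0.24979418] [ 0.27  0.39 -1.01  1.84  0.37  1.12  0.7 ]
```

View pics/w0.png

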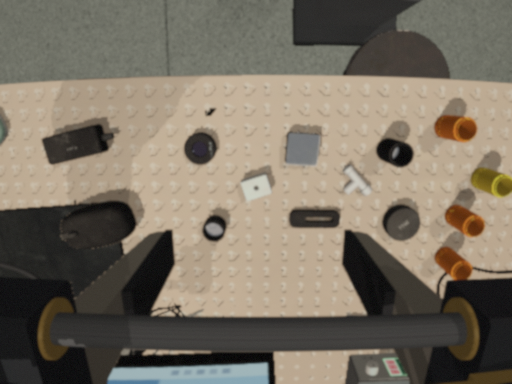

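View pics/w1.png

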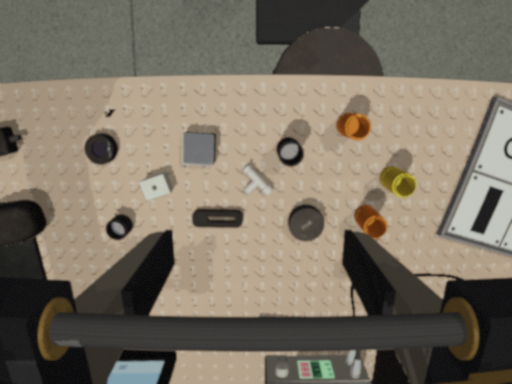

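View pics/w2.png

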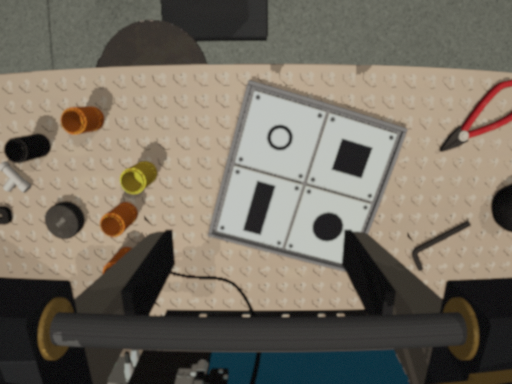

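w0/w1 show the pieces: sensor head at (200,148) in w0, box (302,148), fork (314,218), tall tube (395,152), short tube (214,228) and wide cap (402,222). w2 shows the inlays: ring (280,137), square (351,158), oblong (259,207) and disc (327,227), with the tray turned about 15°.

```bash
cat > m.py <<'E'
from h import *
import pickle
np.set_printoptions(precision=4,suppress=True)
out=pickle.load(open("w.pkl","rb"))
def blob(p,uv,win,thr):
    g=cv2.cvtColor(p,cv2.COLOR_RGB2GRAY); u,v=uv; m=np.zeros_like(g); 
    m[v-win:v+win,u-win:u+win]=(g[v-win:v+win,u-win:u+win]<thr)
    m=cv2.morphologyEx(m,cv2.MORPH_OPEN,np.ones((2,2)))
    cs=cv2.findContours(m,cv2.RETR_EXTERNAL,cv2.CHAIN_APPROX_NONE)[0]
    return max(cs,key=cv2.contourArea)[:,0].astype(float)
def tri(a,b):
    (e1,d1),(e2,d2)=a,b; d1,d2=d1[0],d2[0]
    t=np.linalg.lstsq(np.c_[d1,-d2],e2-e1,rcond=None)[0]; p,q=e1+d1*t[0],e2+d2*t[1]
    return (p+q)/2,np.linalg.norm(p-q)
def fit(c,s,z):
    P=onz("wrist",c,z,s)[:,:2]; r=cv2.minAreaRect((P*1000).astype(np.float32)); 
    L=cv2.boxPoints(r); e1,e2=L[1]-L[0],L[2]-L[1]; e=e1 if np.hypot(*e1)>np.hypot(*e2) else e2
    return np.array(r[0])/1000,np.array(r[1]),np.degrees(np.arctan2(e[1],e[0]))%180
def run(tag,i,j,ua,ub,win,thr,z):
    r=[];
    for k,uv in((i,ua),(j,ub)):
        s,p,d=out[k]; c=blob(p,uv,win,thr); f=fit(c,s,z)
        cu=cv2.minAreaRect(c.astype(np.float32))[0]; r.append(ray("wrist",[cu],s))
        C=cloud("wrist",d,s); m=cv2.fillPoly(np.zeros((384,512),np.uint8),[c.astype(int)],1)>0
        Z=C[m&(d>0)]; top=Z[Z[:,2]>z-.005]
        print(tag,k,"rect",f[0],f[1].round(1),round(f[2],1),"depth top z",np.percentile(Z[:,2],[10,50,90]),"xy",top[:,:2].mean(0) if len(top) else None)
    print("   tri",*tri(*r))
E
python3 - <<'E'
from m import *
run("sens",0,1,(200,148),(101,149),24,75,.015)
run("box",0,1,(302,148),(199,148),24,140,.02)
run("fork",0,1,(314,218),(217,217),32,75,.01)
run("tube",0,1,(395,152),(290,151),24,80,.052)
run("short",0,1,(214,228),(119,226),20,80,.026)
run("cap",0,1,(402,222),(305,222),26,90,.02)
u3=[proj("wrist",[[*x,.009]],out[3][0])[0].astype(int) for x in((.42,.177),(.45,.263),(.513,.147),(.537,.237))]
print(u3)
for t,ua,ub,w in zip(("ring","square","oblong","disc"),((280,137),(351,158),(259,207),(327,227)),u3,(17,24,32,24)):
    run(t,2,3,ua,tuple(ub),w,110,.009)
E
```

```text
sens 0 rect [ 0.4268 -0.3717] [35.8 38.8] 134.0 depth top z [0.0123 0.0149 0.0162] xy [ 0.4271 -0.3721]
sens 1 rect [ 0.4271 -0.3687] [37.3 42.4] 112.7 depth top z [0.0085 0.0144 0.016 ] xy [ 0.427  -0.3711]
   tri [ 0.4281 -0.3733  0.0048] 0.00029154627678807353
box 0 rect [ 0.4227 -0.2447] [44.4 47. ] 176.9 depth top z [0.0005 0.0204 0.0217] xy [ 0.4263 -0.2459]
box 1 rect [ 0.4226 -0.238 ] [44.3 48.3] 177.1 depth top z [-0.0001  0.0199  0.0214] xy [ 0.4267 -0.2425]
   tri [ 0.4249 -0.2415 -0.0033] 0.0006038583198201868
fork 0 rect [ 0.5218 -0.2243] [65.1 22.6] 89.7 depth top z [0.0025 0.0091 0.0103] xy [ 0.522 -0.225]
fork 1 rect [ 0.5215 -0.2229] [23.9 65.9] 90.1 depth top z [0.0011 0.009  0.0102] xy [ 0.5216 -0.2246]
   tri [ 0.5237 -0.2234  0.0039] 0.00023948503903466664
tube 0 rect [ 0.4265 -0.1407] [44.8 27.6] 67.6 depth top z [0.0115 0.0359 0.0507] xy [ 0.4289 -0.1345]
tube 1 rect [ 0.427  -0.1329] [32.  28.1] 45.3 depth top z [0.0078 0.0293 0.0513] xy [ 0.427  -0.1313]
   tri [ 0.4301 -0.1305  0.0266] 0.0005309427413809271
short 0 rect [ 0.5203 -0.3528] [26.5 16.9] 70.3 dep
[... 857 characters left out ...]
 z [0.0088 0.0098 0.0109] xy [0.449 0.264]
square 3 rect [0.4493 0.2641] [38.2 38.3] 163.9 depth top z [0.0088 0.0099 0.0109] xy [0.4489 0.264 ]
   tri [0.449  0.2642 0.0097] 0.00017048901298547108
oblong 2 rect [0.5125 0.1503] [21.9 66. ] 164.3 depth top z [0.0086 0.0097 0.0107] xy [0.5116 0.1505]
oblong 3 rect [0.5243 0.1421] [39.6 96.8] 146.1 depth top z [0.0086 0.0097 0.2571] xy [0.5011 0.1575]
   tri [0.5058 0.151  0.0449] 0.009657957291729411
disc 2 rect [0.538  0.2386] [37.3 36.4] 2.5 depth top z [0.0085 0.0096 0.0105] xy [0.5376 0.2388]
disc 3 rect [0.5378 0.2389] [36.  35.5] 90.0 depth top z [0.0085 0.0095 0.0104] xy [0.5375 0.2389]
   tri [0.5384 0.2389 0.0072] 0.000244281135427405
```

```bash
python3 - <<'E'
from m import *
for k in(0,1):
    s,p,d=out[k]; C=cloud("wrist",d,s)
    for n,xy,h,R in(("sens",(.427,-.3715),.015,.03),("box",(.4265,-.244),.02,.035),("fork",(.522,-.2247),.01,.045),("tube",(.429,-.131),.051,.03)):
        m=(np.hypot(*(C[...,:2]-xy).transpose(2,0,1))<R)&(abs(C[...,2]-h)<.004)&(d>0)
        P=C[m]; r=cv2.minAreaRect((P[:,:2]*1000).astype(np.float32)); print(k,n,len(P),P.mean(0),"rect",np.array(r[0])/1000,np.round(r[1],1),round(r[2],1), "hull circ",np.round(cv2.minEnclosingCircle((P[:,:2]*1000).astype(np.float32)),1) if 0 else cv2.minEnclosingCircle((P[:,:2]*1000).astype(np.float32)))
E
```

```text
0 sens 813 [ 0.4269 -0.3734  0.0147] rect [ 0.427  -0.3736] [39.6 39.1] 89.6 hull circ ((427.3399963378906, -373.7237243652344), 20.32732582092285)
0 box 1069 [ 0.4275 -0.2458  0.0206] rect [ 0.428  -0.2455] [40.4 40.5] 86.1 hull circ ((427.7914123535156, -245.59397888183594), 27.07044792175293)
0 fork 761 [ 0.5214 -0.2264  0.0092] rect [ 0.5215 -0.2255] [68.  24.5] 89.7 hull circ ((522.5692138671875, -225.4639892578125), 34.39254379272461)
0 tube 222 [ 0.4282 -0.1337  0.0498] rect [ 0.4291 -0.1331] [29.8 29.9] 85.2 hull circ ((429.2057800292969, -132.40579223632812), 15.62904167175293)
1 sens 753 [ 0.4264 -0.3731  0.0145] rect [ 0.4265 -0.3734] [39.1 40. ] 20.5 hull circ ((426.7890930175781, -373.62786865234375), 20.524147033691406)
1 box 1060 [ 0.4273 -0.2444  0.0204] rect [ 0.4277 -0.2446] [39.9 40.3] 86.3 hull circ ((427.9413146972656, -244.9808349609375), 27.21563720703125)
1 fork 710 [ 0.5214 -0.2264  0.0092] rect [ 0.5216 -0.2256] [66.1 24.4] 87.2 hull circ ((522.454833984375, -225.55093383789062), 33.49597930908203)
1 tube 208 [ 0.4285 -0.1329  0.0498] rect [ 0.4292 -0.1325] [29.1 29.1] 0.9 hull circ ((429.4100341796875, -132.70005798339844), 15.254687309265137)
```

Measured sizes and heights match the description: sensor 40 mm across, box 40 mm, fork 68x24 mm, tube about 30 mm. Now pick and place, starting with the sensor.

```bash
cat >> h.py <<'E'
D=np.deg2rad
def pick(xy,yaw,z,N=25):
    env.reach([*xy,.16],down(D(yaw))); env.movel([*xy,z+.04],rate=.2); env.movel([*xy,z],rate=.06)
    effector.grasp(N); s=env.sense(); print("grip",s["t"],s["ee_pos"].round(4),s["gripper_width"].round(4),s["grasp_force"].round(1))
    env.movel([*xy,.16],rate=.15); s=env.sense(); print("lift",s["gripper_width"].round(4),s["grasp_force"].round(1),s["wrist_force"].round(2))
def place(xy,yaw,z):
    env.reach([*xy,.16],down(D(yaw))); env.movel([*xy,z+.03],rate=.15); env.movel([*xy,z],rate=.04)
    s=env.sense(); print("put",s["t"],s["ee_pos"].round(4),s["gripper_width"].round(4),s["wrist_force"].round(1))
    effector.release(); env.pause(.2); env.movel([*xy,.16],rate=.15)
E
python3 - <<'E'
from h import *
pick((.427,-.3735),90,.0065)
place((.5378,.2388),119,.0065+.010)
env.reach([.46,.15,.25],down(np.pi/2)); p,d=viewer.read_camera("wrist"); cv2.imwrite("pics/p1.png",p[:,:,::-1]); print(env.sense()["t"])
E
```

```text
Traceback (most recent call last):
  File "h.py", line 25, in pick
    effector.grasp(N); s=env.sense(); print("grip",s["t"],s["ee_pos"].round(4),s["gripper_width"].round(4),s["grasp_force"].round(1))
                                                                               ^^^^^^^^^^^^^^^^^^^^^^^^
AttributeError: 'float' object has no attribute 'round'
```

```bash
sed -i -E 's/s\["(gripper_width|grasp_force)"\]\.round\((.)\)/round(s["\1"],\2)/g' h.py
python3 - <<'E'
from h import *
s=env.sense(); print(s["t"],s["ee_pos"],s["gripper_width"],s["grasp_force"])
env.movel([.427,-.3735,.16]); s=env.sense(); print(s["gripper_width"],s["wrist_force"])
place((.5378,.2388),119,.0065+.010)
env.reach([.46,.15,.25],down(np.pi/2)); p,d=viewer.read_camera("wrist"); cv2.imwrite("pics/p1.png",p[:,:,::-1]); print(env.sense()["t"])
E
```

```text
10.0667 [ 0.42700107 -0.37354418  0.00651314] 0.039117998331273544 25.000065565109253
0.03930878222518902 [ 0.80204356 -0.53487517 -1.38369594]
put 15.275 [0.5379 0.239  0.0166] 0.039 [-0.9 -0.1 -2.2]
18.1667
```

View pics/p1.png

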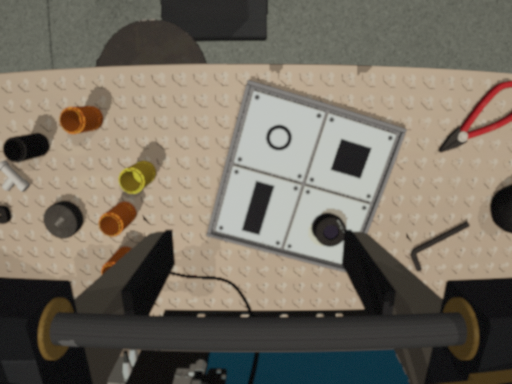

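The sensor head sits on the disc outline at (329,229). Next the box, fork and tube.

```bash
python3 - <<'E'
from h import *
pick((.4278,-.245),86,.009)
place((.449,.2642),74,.009+.010)
pick((.5217,-.2256),0,.0048)
place((.5118,.1504),74.3,.0048+.010)
pick((.4292,-.1328),45,.022)
place((.4237,.1756),29,.022+.010)
env.reach([.46,.15,.25],down(np.pi/2)); s=env.sense();p,d=viewer.read_camera("wrist"); cv2.imwrite("pics/p2.png",p[:,:,::-1]); print(env.sense()["t"])
C=cloud("wrist",d,s)
for n,xy,h,R in(("sens",(.5378,.2388),.024,.03),("box",(.449,.2642),.029,.035),("fork",(.5118,.1504),.019,.045),("tube",(.4237,.1756),.061,.03)):
    m=(np.hypot(*(C[...,:2]-xy).transpose(2,0,1))<R)&(abs(C[...,2]-h)<.004)&(d>0)
    P=C[m]; r=cv2.minAreaRect((P[:,:2]*1000).astype(np.float32)); print(n,P.mean(0)[2],np.array(r[0])/1000-xy,np.round(r[1],1),round(r[2],1))
p,d=viewer.read_camera("side"); cv2.imwrite("pics/p3.png",cv2.resize(p[120:330,150:350,::-1],None,fx=2.5,fy=2.5))
E
```

```text
grip 22.0333 [ 0.4278 -0.245   0.009 ] 0.0399 25.0
lift 0.0399 25.0 [ 0.51 -0.28 -0.13]
put 26.8333 [0.4491 0.2644 0.0191] 0.0399 [-0.3 -0.3 -1.5]
grip 33.3917 [ 0.5218 -0.2256  0.0048] 0.0236 25.0
lift 0.0237 25.0 [-0.81 -0.51  0.07]
put 37.7917 [0.5119 0.1506 0.0149] 0.0236 [ 0.2 -0.1 -0.2]
grip 43.7417 [ 0.4293 -0.1328  0.022 ] 0.0296 25.0
lift 0.0296 25.0 [-0.31  0.54 -0.9 ]
put 47.6833 [0.4238 0.1758 0.0321] 0.0292 [-0.   0.1  0.1]
50.9417
sens 0.023435645633761992 [-4.68395996e-04  8.27056885e-05] [37.5 40.4] 85.0
box 0.029597573220072435 [ 0.00026239 -0.0001231 ] [40.9 40.7] 73.7
fork 0.018512786604837916 [-2.59971313e-03 -3.17443848e-05] [24.2 67.1] 74.0
tube 0.059115630005625995 [-0.00140428 -0.00127168] [29.7 29.1] 53.0
```

View pics/p2.png

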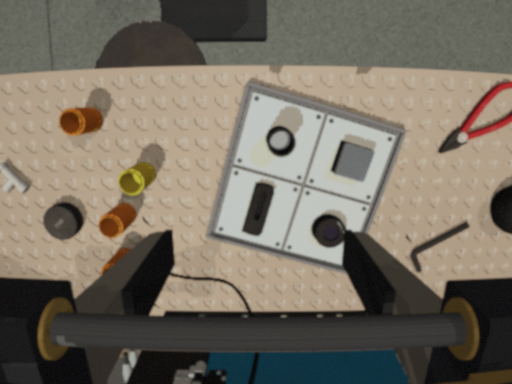

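View pics/p3.png

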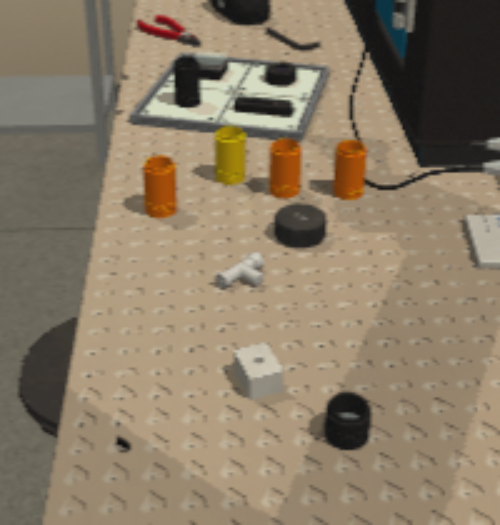

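All four parts lie centred on their outlines (within 3 mm, turned to match). The short tube at (348,420) and wide cap at (300,225) in the crop are still standing in place.

```bash
python3 -c "
from h import *
print(workorder.finish_job())"
```

```text
the job is handed in; nothing more can be done
None
```

The tall tube, sensor head, box and fork are packed on their own outlines, each within about 3 mm and turned to match. The short tube and wide cap were left standing, and I handed the job in at about 51 s; no verdict came back.

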